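# Shut the cuvette transfer case and lock it with its pin

### The arm

A 6-joint arm with a two-finger parallel gripper is mounted at the origin on a cart in front of the work surface, level with it; the furniture and walls round the work are solid. World frame = base frame: x ahead of the robot, y to its left, z up, the work surface at z = 0. Lengths are in mm, angles in rad, forces in N, time in s.
With the tool pointing down it reaches from about 350 to 975 mm from the base axis. Payload 7.1 kg.
Tool frame: the origin (TCP) lies at the very end of the fingers, on their centre line; the grasp point (between the pads) lies 19 mm behind it (ctrl.grasp_offset is the distance from the TCP to the grasp point, in mm); z points along the fingers, y is the line along which they close (so a half turn about z gives the same grasp; the last joint's range is limited). The gripper opens to 88 mm and grips with 3 to 60 N. Pads are 20 mm wide; open, the fingers measure 115 mm over their backs; the gripper's body (75 mm by 178 mm) begins 61 mm behind the grasp point.
Start: joints at [1.088, 0.423, 1.63, -0, 1.089, -0.019], TCP at [279.561, 558.973, 222.675] pointing down, gripper open.
Joint ranges: [-3, 3], [-0.9, 2.11], [0.09, 2.58], [-1.31, 4.45], [0.11, 2.69], [-2.54, 2.54]. Speed limits (rad/s): [2.39, 2.39, 3.01, 3.14, 3.14, 3.14].

### API

Orientations are given as a rotation vector (axis times angle).
In Python, from workcell import ctrl, viewer, ticket, models gives the robot as it stands.
- The arm moves only by the tool play_rows, never from a script. Its arguments are lists of equal length, an entry for each row: "dp": the shift along the world's x, y, z in mm, a list of three; "yaw": the turn about the world's z in degrees. In form: {"dp": [[tx, ty, tz], ...], "yaw": [yaw, ...]}. A call has 1 to 8 rows; each row shifts and turns the commanded pose from where the row before left it; what a row does not reach is not made up. A row lasts 1/12 s, in which the tool goes at most 41.7 mm and 7.16 degrees, less where a joint would pass 70% of its speed; a pose out of reach is approached as far as the arm can. A call is refused whole if a number of a shift passes 41.7 or a number of a turn 7.16, either way. A call with a gripper value outside its range is refused whole. "gripper" is the closure, from 0 (fully open) to 1 (shut), set as the call begins (left out, the last holds). The fingers move at their own pace and stop on an object; the grip force is fixed at half the most. Time passes only in rows, so rows that do not move let the fingers close. It gives the time, the measured TCP pose, the force, the opening and the grip force at its end, in the units of the state.
- ctrl.get_obs(): the state, without advancing time (a new reading comes with each control period).
- viewer.get_image(name): name is "side" or "top"; returns a dict with "pixels" (384x512x3 uint8, red, green, blue), "range_z" (384x512 float32, mm along the optical axis (not along the pixel's ray), 0 where there is no reading), "fx", "fy", "cx", "cy" (pixels), "T" (4x4, takes a point from camera to world coordinates). Camera axes: x right, y up, looking along -z (the intrinsics and any distortion apply to the point x, -y, -z); pixel columns grow to the right and rows downward; lengths in mm; the calibration is good to about 2 mm. A picture is of the moment at which its call begins.
- ticket.close_job(): hands the job in; it is judged then, once.
Trained networks look in a picture, given as the dict that the camera call returned (one of the last four; its "shot" number tells which), for a name from the list of things; names that differ only in an ending like _2 or _b are one class to them, and where a whole thing is asked for, a point or a joint stands for the part that bears it (a point fixed in the world has none). Each returns a list of dicts, best first, with "conf" (0 to 1); they miss things now and then, are a little off and sometimes report something else, mostly with a low value. They report only what shows in the picture. A call takes as long as a camera call. They do not tell look-alikes from the thing itself.
- models.look_for(picture, name): "bbox" ([centre column, centre row, width, height] in pixels, round what is visible of it).
- models.landmark_of(picture, name): "location" ([column, row] in pixels: a listed point, or the origin of a listed thing).
The state is a dict: "t": time; "qpos": joint angles; "qvel": joint speeds; "joint_torque": joint torques, N m; "ee_pos": TCP position; "orientation": TCP orientation; "ft_force": force on the tool from outside, world axes, zero at the start; "moment": the same for the moment, N m; "width": finger opening in mm; "grasp_force": force on a finger pad.
Only numpy, scipy, OpenCV 4.12 (cv2) and the standard library are available. Lean on these libraries where they do the work, as an engineer would, in place of code of your own. Each camera call takes 0.05 s, during which the arm holds its last target. There are 200 camera calls.

### The job

Shut the hinged lid of the blue cuvette case fully, then take the red-handled lock pin and push it crosswise through the steel clevis and the lid's tongue between its cheeks until the pin's flange is up against the cheek. Leave the pin there, let go of it, and leave the other things on the bench where they stand.

Things in the scene. Friction and masses are not known exactly. Their poses are not given: they have to be found in the camera images.
- case: Blue open case, 134 mm long (x), 78 wide (y), 64 high, screwed to the worktop, holding a foam box of cuvettes. Origin: centre of its underside. Its -x end faces the robot and bears a steel clevis: two upright cheeks 10 mm thick, 24 mm apart (outer faces y = -22 and +22 mm), x = -119 to -75 mm, top z = 80 mm, with a 16 mm round hole along y through each. Lid hinge at the +x end.
- clevis_hole (a point): Point on the axis of the clevis holes midway between the cheeks; fixed to the case at (-97, 0, 55) mm, axes as the case's. With the lid shut the 16 mm hole of the lid's tongue (20 mm thick, 2 mm free to each cheek) lies on the same axis.
- lid_hinge (a point): Point on the lid's hinge axis (parallel to the case's y), fixed to the case at (67, 0, 69) mm, axes as the case's.
- lid (a joint): Angle of the blue lid: 0 fully shut (level, hard stop), growing as its free -x end rises; starts 0.8 to 1.2 rad. Plate 134 mm long from the hinge axis, 78 wide, 10 thick, mid-plane through the axis; a steel tongue 20 mm wide goes on to 182 mm from the axis. Friction holds it at any angle; about 2 N on the outer (upper) face near the free end swings it shut.
- pin_grip (a point): Centre of the lock pin's red plastic grip, 60 mm long (x), 16 wide (y), 34 high (z); x runs along the shaft to its tip, z up. A square 36 mm steel flange ends at x = +36 mm; a 12 mm shaft, 64 mm long, last 10 mm tapered, goes on to x = +100 mm. It lies on the worktop on grip and flange, shaft level, grip centre 18 mm up, left (+y) of the case, tip roughly to -y. About 90 g.
- pin_mid (a point): Point on the pin's shaft axis 22 mm in front of the flange's front face (x = +58 mm from the grip centre), same axes as the grip. It lies at clevis_hole when the pin is fully home from either side.
- bottle: Bystander: amber dropper bottle, 42 mm across, 105 mm high; origin at the centre of its underside.
- dish: Bystander: clear round dish, 57 mm across, 12 mm high; origin at the centre of its underside.
- filler: Bystander: green pipette filler lying down, 138 mm long (y), 26 mm wide, 29 mm high; origin at the centre of its underside.
- timer: Bystander: white upright timer, 64 mm wide (y), 22 mm thick, 62 mm high; origin at the centre of its underside.
There are look-alikes about, which are no part of the job. Leave any yellow look-alike of the part that bears pin_grip alone.

How it is judged:
By the outcome, as a careful person would: the job done as asked, in the order asked, and still so for the second after the job is handed in, with the robot touching nothing.
It also fails if it takes over 51 s, if anything falls off the work surface, if the arm or the gripper's body presses on something with over 40 N, if the wrist force passes 120 N, or if a joint passes its speed limit or range.

## Working session

There is one attempt and no reset: what is moved stays moved. The work goes in short steps, Python scripts to look and compute and a tool call to move; the robot and the scene stay as the last step left them, time stands still between calls to the robot, and variables do not carry over. Pictures are saved under pics/ and viewed, at most 10 in all, crops included, and the job is handed in when it is done.

Besides the shell and the picture viewer there is one more tool, called after "Call:" as name(argument=value, ...) on one line, values as JSON. play_rows: Moves the arm, as the interface text tells. Its arguments: {"type":"object","properties":{"dp":{"type":"array"},"yaw":{"type":"array"},"gripper":{"type":"number"}},"required":["dp","yaw"]}

```bash
mkdir -p pics; cat > h.py <<'E'
import numpy as np, cv2
from workcell import ctrl, viewer, ticket, models
def ray(p,u,v):
    T=np.array(p["T"]); d=np.array([(u-p["cx"])/p["fx"],-(v-p["cy"])/p["fy"],-1.0])
    return T[:3,3],T[:3,:3]@d
def at_z(p,u,v,z):
    o,d=ray(p,u,v); return o+d*(z-o[2])/d[2]
def at_depth(p,u,v):
    o,d=ray(p,u,v); return o+d*p["range_z"][int(round(v)),int(round(u))]
def cloud(p):
    v,u=np.mgrid[0:384,0:512]; r=p["range_z"]
    d=np.stack([(u-p["cx"])/p["fx"],-(v-p["cy"])/p["fy"],-np.ones_like(r)],-1)*r[...,None]
    T=np.array(p["T"]); return d@T[:3,:3].T+T[:3,3]
def proj(p,X):
    T=np.array(p["T"]); c=T[:3,:3].T@(np.array(X)-T[:3,3])
    return p["cx"]+p["fx"]*c[0]/-c[2], p["cy"]-p["fy"]*c[1]/-c[2]
def save(p,n): cv2.imwrite("pics/"+n,p["pixels"][...,::-1])
E
python3 - <<'E'
from h import *
np.set_printoptions(precision=1,suppress=True)
o=ctrl.get_obs(); print(o["ee_pos"],o["orientation"],o["width"],o["t"],ctrl.grasp_offset)
im=[]
for n in("side","top"):
    p=viewer.get_image(n); im.append(p["pixels"]); print(n,p["fx"],p["cx"],[k for k in p])
    print(np.array(p["T"]))
    for t in["case","clevis_hole","lid_hinge","lid","pin_grip","pin_mid","bottle","dish","filler","timer"]:
        for r in models.landmark_of(p,t)[:3]:
            u,v=r["location"]
            try: X=at_depth(p,u,v)
            except Exception: X=None
            print(t,round(r["conf"],2),np.array([u,v]),X)
    save(p,n+"0.png")
    np.savez(n+"0.npz",cl=cloud(p),px=p["pixels"])
E
```

```text
[279.3 558.5 221.9] [-0.7 -3.1  0. ] 87.91586884340717 0.0 18.700000000000003
side 367.9037415369557 253.58537014818697 ['pixels', 'range_z', 'fx', 'fy', 'cx', 'cy', 'T', 'shot']
[[   1.     0.    -0.   452.2]
 [  -0.     0.5   -0.9 -388. ]
 [   0.     0.9    0.5  490.2]
 [   0.     0.     0.     1. ]]
case 0.6 [287.9 270.8] [543.  125.2  35.7]
clevis_hole 0.81 [240.5 247. ] [455.4   1.6 187.8]
lid_hinge 0.92 [326.  244.3] [607.7 128.4  92.6]Traceback (most recent call last):
  File "<stdin>", line 9, in <module>
ValueError: it knows: bottle, case, clevis_hole, dish, filler, lid_hinge, pin_grip, pin_mid, timer
```

```bash
python3 - <<'E'
from h import *
np.set_printoptions(precision=1,suppress=True)
for n in("side","top"):
    p=viewer.get_image(n); print(n,p["fx"],p["cx"])
    print(np.array(p["T"]))
    for t,z in dict(case=0,clevis_hole=55,lid_hinge=69,pin_grip=18,pin_mid=18,bottle=0,dish=0,filler=0,timer=0).items():
        for r in models.landmark_of(p,t)[:3]:
            u,v=r["location"]
            print(t,round(r["conf"],2),np.array([u,v]),at_depth(p,u,v),at_z(p,u,v,z))
    save(p,n+"0.png")
    np.savez(n+"0.npz",cl=cloud(p),px=p["pixels"])
E
```

```text
side 367.9037415369557 253.58537014818697
[[   1.     0.    -0.   452.2]
 [  -0.     0.5   -0.9 -388. ]
 [   0.     0.9    0.5  490.2]
 [   0.     0.     0.     1. ]]
clevis_hole 0.75 [243.7 245.6] [462.4 142.5  81.4] [463.  176.8  55. ]
lid_hinge 0.7 [327.  242.4] [612.5 139.7  88.1] [620.1 164.8  69. ]
pin_grip 0.84 [177.1 220. ] [313.1 322.2  18.9] [312.8 323.7  18. ]
pin_grip 0.82 [284.4 205. ] [564.4 364.2  30.8] [567.5 385.2  18. ]
pin_mid 0.65 [201.1 216.6] [367.8 326.2  24.9] [366.6 336.8  18. ]
pin_mid 0.59 [264.8 212.3] [515.7 341.8  24.9] [516.7 352.6  18. ]
bottle 0.65 [326.6 210.3] [668.4 363.3  15.1] [675.3 387.2   0. ]
dish 0.87 [176.7 265.7] [332.5 171.9  12.2] [329.5 186.2   0. ]
filler 0.61 [188.1 200.8] [323.9 437.3   1.7] [323.5 440.2   0. ]
timer 0.82 [272.5 182.2] [510.6 154.6 203.7] [552.1 540.4   0. ]
top 399.38518781845374 248.68775701447123
[[ -0.    1.   -0.1 424.9]
 [ -1.   -0.    0.  365.3]
 [  0.    0.1   1.  939.1]
 [  0.    0.    0.    1. ]]
case 0.65 [331.6 166.7] [553.6 172.7  40.6] [559.4 164.    0. ]
clevis_hole 0.72 [340.4 212. ] [451.3 150.1  15.2] [450.2 159.4  55. ]
lid_hinge 0.77 [337.2 135.4] [615.  168.7  88.1] [619.3 164.3  69. ]
pin_grip 0.65 [261.8 181.6] [525.7 330.2   0.4] [523.8 330.9  18. ]
pin_grip 0.62 [244.4 161.4] [568.9 370.6  35. ] [571.6 370.7  18. ]
pin_grip 0.61 [265.  273.4] [316.3 327.6  37.7] [313.9 326.8  18. ]
pin_mid 0.94 [264.5 250.4] [366.  327.3  22.5] [365.7 327.1  18. ]
pin_mid 0.78 [257.6 181. ] [527.6 340.1  -2.4] [525.4 340.6  18. ]
bottle 0.44 [333.6 134.3] [618.4 175.5  84.2] [637.4 156.8   0. ]
dish 0.96 [321.3 268.5] [322.3 196.8   9. ] [321.3 195.1   0. ]
filler 0.57 [212.4 265.4] [334.  445.6  25.1] [331.5 447.8   0. ]
filler 0.22 [240.8 122.4] [656.3 377.7  48.9] [669.  378.4   0. ]
timer 0.56 [174. 172.] [542.6 526.1  63.6] [551.1 537.8   0. ]
```

View pics/top0.png

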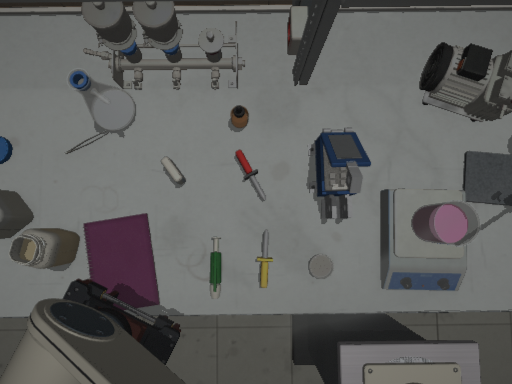

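View pics/side0.png

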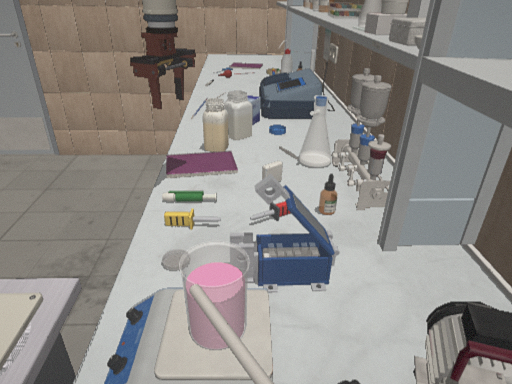

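Top view: the red pin has its grip at (244,161) and tip at (264,198). The yellow look-alike is at (265,265), and the case is at (340,165) with its clevis at (335,205). The side view shows the lid open and leaning over the hinge, and a beaker on the stirrer to the right of the case.

```bash
python3 - <<'E'
from h import *
from scipy.spatial.transform import Rotation as R
np.set_printoptions(precision=1,suppress=True)
print(R.from_rotvec(ctrl.get_obs()["orientation"]).as_matrix())
for n in("top","side"):
    f=np.load(n+"0.npz"); c=f["cl"]; hsv=cv2.cvtColor(f["px"],cv2.COLOR_RGB2HSV)
    red=((hsv[...,0]<6)|(hsv[...,0]>174))&(hsv[...,1]>150)&(hsv[...,2]>70)&(abs(c[...,0]-555)<60)&(abs(c[...,1]-350)<70)
    q=c[red]; print(n,"red",len(q),np.median(q,0),q.mean(0),np.ptp(q,0)); 
    m=q[:,2]>25; print(" top",q[m].mean(0)); u=np.linalg.svd(q[:,:2]-q[:,:2].mean(0))[2][0]; print(" dir",u)
    # clevis top
    m=(abs(c[...,2]-80)<6)&(abs(c[...,0]-455)<40)&(abs(c[...,1]-165)<45)
    q=c[m]; print("clevis",len(q),q.min(0),q.max(0),q.mean(0))
    for h in(q[q[:,1]<165],q[q[:,1]>165]):
        if len(h)>3: print("  ",len(h),h.min(0),h.max(0),h.mean(0))
    blue=(hsv[...,0]>100)&(hsv[...,0]<125)&(hsv[...,1]>120)&(abs(c[...,0]-580)<110)&(abs(c[...,1]-165)<60)
    q=c[blue]; print("blue",len(q),q.min(0),q.max(0))
    up=q[q[:,2]>100]; 
    if len(up)>20:
        u=np.linalg.svd(up-up.mean(0),full_matrices=False)[2]; print(" lid",len(up),up.mean(0),"normal",u[2], up.max(0),up.min(0))
im=cv2.imread("pics/top0.png"); a=im[110:230,220:390]; b=cv2.imread("pics/side0.png")[180:300,200:350]
a=cv2.resize(a,None,fx=2.5,fy=2.5); b=cv2.resize(b,None,fx=2.5,fy=2.5)
cv2.imwrite("pics/crop1.png",np.hstack([a,b]))
E
```

```text
[[-0.9  0.4 -0. ]
 [ 0.4  0.9 -0. ]
 [ 0.  -0.  -1. ]]
top red 149 [569.8 371.7  34.4] [569.2 372.7  34.4] [51.7 33.9  8.5]
 top [569.2 372.7  34.4]
 dir [-0.9 -0.5]
clevis 219 [438.4 140.3  74.1] [481.9 185.2  84.3] [459.6 162.9  79.9]
   112 [438.4 140.3  74.1] [481.9 151.3  83.3] [460.1 146.4  79.9]
   107 [438.8 174.6  74.2] [481.9 185.2  84.3] [459.2 180.3  80. ]
blue 1005 [489.6 125.8  18.3] [625.2 204.3 176.8]
 lid 455 [560.7 168.6 151.7] normal [-0.7 -0.  -0.7] [605.8 203.6 176.8] [535.5 125.8 100.7]
side red 63 [557.9 362.7  28.3] [559.3 362.5  25.6] [32.4 17.  31.2]
 top [557.1 362.5  32.8]
 dir [-0.9 -0.5]
clevis 236 [437.2 140.1  74.1] [479.6 187.1  82.7] [461.7 164.8  79.3]
   99 [444.9 140.1  74.1] [479.6 153.   82.7] [466.2 145.5  79.5]
   137 [437.2 173.6  74.1] [479.  187.1  82.2] [458.5 178.7  79.1]
blue 450 [489.  123.8   2.3] [621.9 198.3 174.6]
 lid 107 [565.5 136.4 142.9] normal [ 0.8 -0.   0.7] [602.1 192.1 174.6] [535.3 124.1 100.5]
```

View pics/crop1.png

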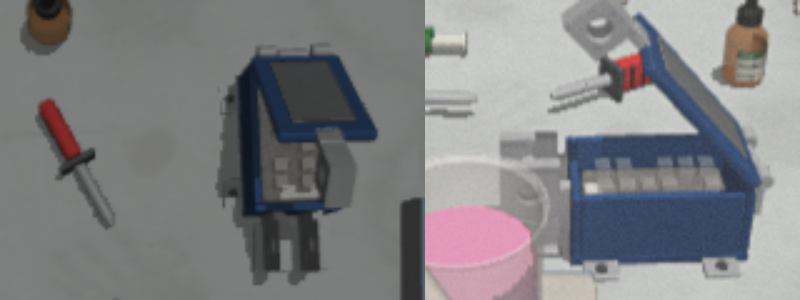

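The crop shows the red grip, flange and shaft pointing mostly toward -x. The lid is about 50° open and the clevis is centred near (460,163). I'll close the fingers and go behind the lid first.

Call:
play_rows(dp=[[25, -30, 0], [25, -30, 0], [25, -30, 0], [25, -30, 0], [25, -30, 0], [25, -30, 0], [25, -30, 0], [25, -30, 0]], yaw=[0, 0, 0, 0, 0, 0, 0, 0], gripper=1)

```text
t: 1.87
ee_pos: [480.6, 317.4, 222.9]
orientation: [0.722, 3.057, 0.0]
ft_force: [0.8, -0.3, -0.3]
width: 38.0
grasp_force: 0.0
```

Call:
play_rows(dp=[[25, -30, 0], [25, -30, 0], [25, -30, 0], [25, -30, 0], [25, -30, 0], [5, -6, 0], [0, 0, -25], [0, 0, -25]], yaw=[0, 0, 0, 0, 0, 0, 0, 0])

```text
t: 2.53
ee_pos: [611.4, 162.4, 173.6]
orientation: [0.724, 3.053, 0.003]
ft_force: [0.0, 0.3, -1.0]
width: 0.7
grasp_force: 0.0
```

Call:
play_rows(dp=[[-20, 0, -4], [-20, 0, -4], [-10, 0, -2], [-8, 0, -5], [-7, 0, -7], [-7, 0, -8], [-6, 0, -8], [-5, 0, -8]], yaw=[0, 0, 0, 0, 0, 0, 0, 0])

```text
t: 3.2
ee_pos: [526.4, 163.1, 126.0]
orientation: [0.722, 3.057, 0.001]
ft_force: [1.3, -0.2, 1.0]
width: 0.6
grasp_force: 0.5
```

Call:
play_rows(dp=[[-4, 0, -8], [-4, 0, -8], [-3, 0, -8], [-3, 0, -8], [-2, 0, -7], [-1, 0, -6], [0, 0, -4], [0, 0, -3]], yaw=[0, 0, 0, 0, 0, 0, 0, 0])

```text
t: 3.87
ee_pos: [509.1, 162.9, 74.0]
orientation: [-0.722, -3.056, 0.001]
ft_force: [-3.7, -1.0, 22.0]
width: 0.5
grasp_force: 11.6
```

Call:
play_rows(dp=[[0, 0, 15], [0, 0, 40], [0, 0, 40], [0, 30, 0], [0, 30, 0], [0, 30, 0], [10, 30, 0], [10, 30, 0]], yaw=[0, 0, -7, -7, -7, -7, -7, -7])

```text
t: 4.53
ee_pos: [529.4, 314.4, 170.0]
orientation: [1.777, 2.59, 0.0]
ft_force: [0.1, -0.6, 0.1]
width: 0.4
grasp_force: 0.0
```

Call:
play_rows(dp=[[10, 30, 0], [10, 30, 0], [10, 0, 0], [10, 0, 0], [0, 0, 0], [0, 0, 0], [0, 0, 0], [0, 0, 0]], yaw=[-7, -7, -7, -7, -7, -7, -7, -7], gripper=0.45)

```text
t: 5.2
ee_pos: [569.6, 372.9, 169.4]
orientation: [2.786, 1.452, -0.001]
ft_force: [-0.0, -0.5, -0.5]
width: 47.2
grasp_force: 0.0
```

```bash
python3 - <<'E'
from h import *
np.set_printoptions(precision=2,suppress=True)
o=ctrl.get_obs(); print(o["ee_pos"],o["orientation"],o["width"])
f=np.load("top0.npz"); c=f["cl"]; px=f["px"]; hsv=cv2.cvtColor(px,cv2.COLOR_RGB2HSV)
red=((hsv[...,0]<6)|(hsv[...,0]>174))&(hsv[...,1]>150)&(hsv[...,2]>70)&(abs(c[...,0]-555)<60)&(abs(c[...,1]-350)<70)
rect=cv2.minAreaRect(c[red][:,:2].astype(np.float32)); print("grip rect",rect)
# lid / clevis now
p=viewer.get_image("top"); s=viewer.get_image("side")
for q in(p,s):
    C=cloud(q); m=(abs(C[...,2]-80)<4)&(abs(C[...,0]-455)<30)&(abs(C[...,1]-163)<30); k=C[m]
    if len(k): print(k.min(0),k.max(0),k.mean(0),len(k))
    h2=cv2.cvtColor(q["pixels"],cv2.COLOR_RGB2HSV); b=(h2[...,0]>100)&(h2[...,0]<125)&(h2[...,1]>120)&(abs(C[...,0]-560)<80)&(abs(C[...,1]-163)<50)&(C[...,2]>60)
    k=C[b]; 
    if len(k): print("lid",np.polyfit(k[:,0],k[:,2],1),k.mean(0),k.min(0),k.max(0)); print(cv2.minAreaRect(k[:,:2].astype(np.float32)))
a=cv2.resize(p["pixels"][120:240,220:380],None,fx=2.5,fy=2.5); b=cv2.resize(s["pixels"][180:300,190:350],None,fx=2.5,fy=2.5)
cv2.imwrite("pics/c2.png",np.hstack([a,b])[...,::-1])
E
```

```text
[569.59 372.92 169.36] [ 2.79  1.45 -0.  ] 47.23865300591429
grip rect ((569.7044067382812, 372.6847839355469), (56.11235809326172, 14.138869285583496), 28.166215896606445)
[437.15 139.96  76.01] [479.51 186.02  82.22] [461.65 164.83  79.83] 209
lid [-0.   73.83] [557.47 147.61  73.23] [489.79 124.39  60.3 ] [620.51 199.34  76.51]
((554.75732421875, 161.78683471679688), (130.6151885986328, 74.07347869873047), 0.7634552717208862)
```

View pics/c2.png

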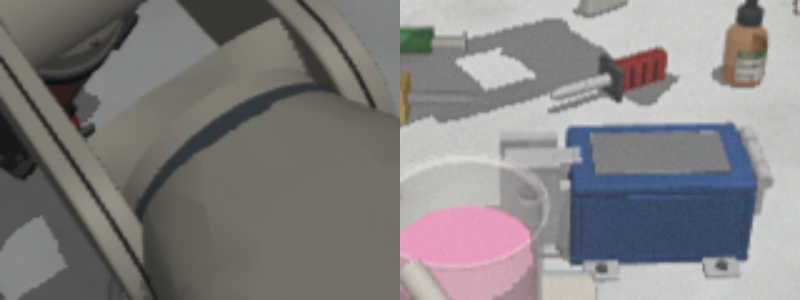

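Side crop: the lid is level and shut, with the tongue between the cheeks. The red pin is undisturbed. Next is the grasp.

Call:
play_rows(dp=[[0, 0, -20], [0, 0, -20], [0, 0, -25], [0, 0, -25], [0, 0, -25], [0, 0, -20], [0, 0, -15], [0, 0, -10]], yaw=[-6.7, -6.7, -6.7, -6.8, 0, 0, 0, 0])

```text
t: 5.97
ee_pos: [568.8, 372.5, 7.7]
orientation: [3.043, 0.778, -0.003]
ft_force: [0.2, -0.0, 0.5]
width: 48.5
grasp_force: 0.0
```

Call:
play_rows(dp=[[0, 0, -5], [0, 0, 0], [0, 0, 0], [0, 0, 0], [0, 0, 0], [0, 0, 0]], yaw=[0, 0, 0, 0, 0, 0], gripper=1)

```text
t: 6.47
ee_pos: [570.3, 373.4, 5.9]
orientation: [-3.044, -0.774, -0.003]
ft_force: [0.2, 0.8, 2.4]
width: 15.6
grasp_force: 30.0
```

Call:
play_rows(dp=[[0, 0, 10], [0, 0, 20], [-14, -9, 7], [-14, -9, 0], [-14, -9, 0], [-14, -9, 0], [-14, -9, 0], [-14, -9, 0]], yaw=[0, 0, 7, 7, 7, 7, 7, 7])

```text
t: 7.13
ee_pos: [485.1, 318.7, 42.7]
orientation: [2.56, 1.822, 0.002]
ft_force: [-0.3, -0.1, -0.7]
width: 15.7
grasp_force: 30.0
```

Call:
play_rows(dp=[[-14, -9, 0], [-14, -10, 0], [0, 0, 0], [0, 0, 0]], yaw=[7, 7, 6.8, 0])

```text
t: 7.47
ee_pos: [457.0, 299.6, 42.5]
orientation: [2.191, 2.252, 0.0]
ft_force: [0.2, 1.1, -1.1]
width: 16.0
grasp_force: 30.0
```

```bash
python3 - <<'E'
from h import *
np.set_printoptions(precision=2,suppress=True)
o=ctrl.get_obs(); print(o["ee_pos"],o["orientation"],o["width"])
p=viewer.get_image("top"); s=viewer.get_image("side")
for n,q in(("t",p),("s",s)):
    C=cloud(q); print(n)
    for nm in("pin_mid","pin_grip","clevis_hole"):
        print(nm,[(np.round(r["location"],1),round(r["conf"],2),at_z(q,*r["location"],55)) for r in models.landmark_of(q,nm)[:2]])
    m=(abs(C[...,0]-460)<14)&(C[...,1]>194)&(C[...,1]<262)&(C[...,2]>35)&(C[...,2]<85); k=C[m]
    if len(k)>20:
        print(len(k),k.min(0),k.max(0))
        for a in range(195,262,10):
            j=k[(k[:,1]>=a)&(k[:,1]<a+10)]
            if len(j)>3: print(a,len(j),j[:,0].min(),j[:,0].max(),j[:,0].mean(),j[:,2].max(),np.median(j[:,2]))
    np.savez(n+"3.npz",cl=C,px=q["pixels"])
u,v=proj(p,(460,220,60)); a=p["pixels"][int(v)-60:int(v)+60,int(u)-80:int(u)+80]
u,v=proj(s,(460,220,60)); b=s["pixels"][int(v)-60:int(v)+60,int(u)-80:int(u)+80]
cv2.imwrite("pics/c3.png",cv2.resize(np.hstack([a,b]),None,fx=2.5,fy=2.5)[...,::-1])
E
```

```text
[457.02 299.61  42.53] [2.19 2.25 0.  ] 15.994713715612379
t
pin_mid [(array([263.7, 246.3]), 0.72, array([377.01, 330.25,  55.  ]))]
pin_grip [(array([264.7, 272.4]), 0.72, array([320.5 , 328.94,  55.  ]))]
clevis_hole [(array([340. , 209.3]), 0.76, array([456.15, 160.05,  55.  ]))]
s
pin_mid [(array([200.4, 220. ]), 0.74, array([372.89, 266.9 ,  55.  ])), (array([241.4, 224.3]), 0.61, array([459.54, 248.99,  55.  ]))]
pin_grip [(array([180.4, 222.9]), 0.71, array([332.13, 256.82,  55.  ]))]
clevis_hole [(array([243.8, 244.1]), 0.69, array([463.3 , 181.48,  55.  ]))]
69 [452.34 214.21  55.48] [462.77 260.49  62.96]
215 15 452.33553068368366 462.4319627745674 457.43738874947564 62.9608324666126 61.50278570594321
225 16 452.3689659735861 462.5045427783583 456.8383608221697 62.852683082504086 61.31385469892234
235 14 452.41955913490483 462.7670793029389 457.1436628132197 62.79399944940633 60.941711177035074
245 14 452.4718788053445 460.87368600341347 456.6521257407746 62.13845749247014 60.49373101639364
255 9 452.5246329928595 460.92718285518043 456.26500823602214 62.62085837569481 60.738495022331335
```

View pics/c3.png

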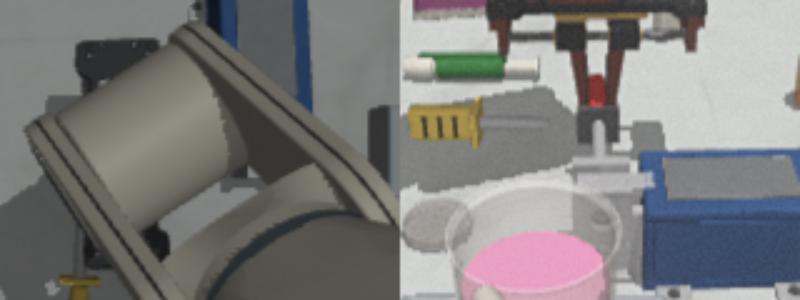

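The side crop shows the pin held straight, pointing at the clevis hole. By depth the shaft axis is at z≈55, and it extrapolates to x≈458.7 at the clevis, against a cheek centre of about 458.4 in the same camera. I'll advance gently.

Call:
play_rows(dp=[[0, -5, 0], [0.3, -5, 0], [0, -5, 0], [0.3, -5, 0], [0, -4, 0], [0.2, -4, 0]], yaw=[0, 0, 0, 0, 0, 0])

```text
t: 8.37
ee_pos: [458.3, 271.3, 41.7]
orientation: [-2.196, -2.247, 0.0]
ft_force: [-0.0, -0.0, -1.7]
width: 15.6
grasp_force: 30.0
```

Call:
play_rows(dp=[[0.1, -4, 0], [0.1, -4, 0], [0.1, -4, 0], [0.1, -4, 0]], yaw=[0, 0, 0, 0])

```text
t: 8.7
ee_pos: [458.8, 255.6, 41.7]
orientation: [2.196, 2.247, 0.0]
ft_force: [-0.2, -0.1, -0.9]
width: 15.8
grasp_force: 30.0
```

Call:
play_rows(dp=[[0.1, -4, 0], [0.1, -4, 0], [0.1, -4, 0]], yaw=[0, 0, 0])

```text
t: 8.95
ee_pos: [459.1, 243.6, 41.7]
orientation: [2.196, 2.247, 0.0]
ft_force: [0.0, -0.2, -1.3]
width: 15.6
grasp_force: 30.0
```

Call:
play_rows(dp=[[0.1, -4, 0], [0.1, -4, 0], [0.1, -4, 0], [0, -3, 0], [0, -2, 0]], yaw=[0, 0, 0, 0, 0])

```text
t: 9.37
ee_pos: [459.4, 226.5, 41.7]
orientation: [-2.196, -2.247, 0.0]
ft_force: [0.6, -0.3, 0.2]
width: 15.8
grasp_force: 30.0
```

Call:
play_rows(dp=[[0, -1.5, 0], [0, -1.5, 0], [0, -1, 0], [0, 0, 0]], yaw=[0, 0, 0, 0])

```text
t: 9.7
ee_pos: [459.3, 222.9, 41.7]
orientation: [-2.196, -2.247, 0.0]
ft_force: [0.1, -0.2, -0.4]
width: 16.1
grasp_force: 30.0
```

Call:
play_rows(dp=[[0, -1, 0], [0, -1, 0], [0, -1, 0], [0, -1, 0]], yaw=[0, 0, 0, 0])

```text
t: 10.03
ee_pos: [459.7, 221.2, 42.0]
orientation: [-2.197, -2.243, -0.005]
ft_force: [-5.7, 19.4, -0.7]
width: 15.8
grasp_force: 30.0
```

Call:
play_rows(dp=[[0, 1, 0], [0, 0.5, 0], [0, 0, 0]], yaw=[0, 0, 0])

```text
t: 10.28
ee_pos: [459.6, 221.4, 41.8]
orientation: [-2.196, -2.246, -0.002]
ft_force: [-2.1, 6.1, -0.6]
width: 15.7
grasp_force: 30.0
```

Call:
play_rows(dp=[[0, 0, 0], [0, 0, 0], [0, 0, 0], [0, 0, 0], [0, 0, 0]], yaw=[0, 0, 0, 0, 0], gripper=0.5)

```text
t: 10.7
ee_pos: [459.4, 220.3, 41.7]
orientation: [2.196, 2.247, -0.0]
ft_force: [0.0, -0.1, 0.4]
width: 42.9
grasp_force: 0.0
```

Call:
play_rows(dp=[[0, 0, 10], [0, 0, 20], [0, 0, 30], [0, 0, 40], [0, 0, 40], [-10, 20, 30], [-10, 35, 0], [-10, 35, 0]], yaw=[0, 0, 0, 0, 0, 0, 0, 0])

```text
t: 11.37
ee_pos: [430.4, 311.6, 215.3]
orientation: [2.198, 2.243, 0.009]
ft_force: [0.9, 0.6, 0.4]
width: 43.8
grasp_force: 0.0
```

Call:
play_rows(dp=[[-10, 35, 0], [-10, 35, 0], [-10, 35, 0], [-10, 35, 0], [-10, 35, 0], [0, 0, 0]], yaw=[0, 0, 0, 0, 0, 0])

```text
t: 11.87
ee_pos: [377.8, 490.8, 212.7]
orientation: [-2.19, -2.25, -0.005]
ft_force: [0.4, -1.1, 0.2]
width: 44.0
grasp_force: 0.0
```

```bash
python3 - <<'E'
from h import *
np.set_printoptions(precision=1,suppress=True)
o=ctrl.get_obs(); print(o["ee_pos"],o["width"])
p=viewer.get_image("top"); s=viewer.get_image("side")
for q in(p,s):
    C=cloud(q); h=cv2.cvtColor(q["pixels"],cv2.COLOR_RGB2HSV)
    red=((h[...,0]<6)|(h[...,0]>174))&(h[...,1]>150)&(h[...,2]>50)&(abs(C[...,0]-460)<40)&(abs(C[...,1]-220)<60)
    k=C[red]
    if len(k)>3: print("red",len(k),k.min(0),k.max(0),k.mean(0))
    m=(abs(C[...,0]-459)<4)&(abs(C[...,1]-150)<100)&(C[...,2]>30); k=C[m]; k=k[k[:,1].argsort()][:,1:]; print(k[::8].tolist()[:0])
u,v=proj(p,(480,200,60)); a=p["pixels"][int(v)-60:int(v)+60,int(u)-80:int(u)+80]
u,v=proj(s,(480,180,60)); b=s["pixels"][int(v)-60:int(v)+60,int(u)-80:int(u)+80]
cv2.imwrite("pics/c4.png",cv2.resize(np.hstack([a,b]),None,fx=2.5,fy=2.5)[...,::-1])
E
```

```text
[377.8 490.8 212.7] 44.049133573532515
red 164 [452.5 193.2  54.3] [465.7 251.8  70.5] [458.6 223.1  64.4]
[]
red 55 [452.3 205.8  62.5] [462.8 244.4  68.6] [457.5 224.8  65.3]
[]
```

View pics/c4.png

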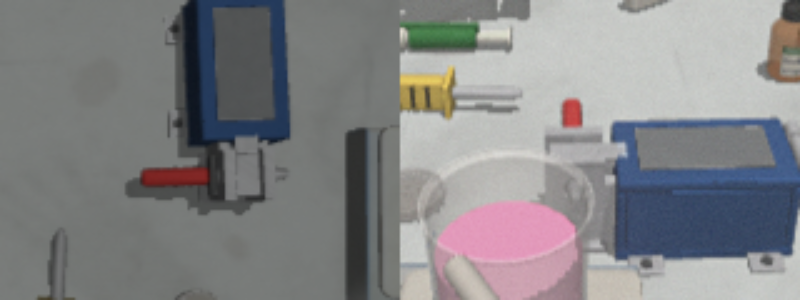

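The top crop shows the pin through the clevis, with its flange against the cheek at (212,175) and the tip out on the far side at (280,175). The grip end measures y≈252 against an expected 251. The side crop shows the lid shut and the gripper clear.

```bash
python3 -c "
from h import *
print(ticket.close_job())"
```

```text
the job is handed in; nothing more can be done
None
```

The lid is shut and the lock pin is home through the clevis and tongue. I let go of the pin with its flange against the cheek, left the other things on the bench untouched, and handed in at about 12 s; no verdict came back.

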